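# Make up two assembly kits

### The arm

A 7-joint arm with a two-finger parallel gripper is mounted at the origin on the work surface. World frame = base frame: x ahead of the robot, y to its left, z up, the work surface at z = 0. Lengths are in m, angles in degrees, forces in N, time in s.
With the tool pointing down it reaches from about 0.425 to 0.875 m from the base axis. Payload 4.7 kg.
Tool frame: the origin (TCP) lies at the very end of the fingers, on their centre line; the grasp point (between the pads) lies env.hold_point_z behind it (env.hold_point_z is the distance from the TCP to the grasp point, in m); z points along the fingers, y is the line along which they close (so a half turn about z gives the same grasp; the last joint's range is limited). The gripper opens to 87 mm and grips with 3 to 60 N. Pads are 19 mm wide; open, the fingers measure 117 mm over their backs; the gripper's body (75 mm by 190 mm) begins 51 mm behind the grasp point.
Start: joints at [-65.197, 18.392, -4.016, 83.108, 1.295, 78.541, -3.26], TCP at [0.264, 0.594, 0.223] pointing down, gripper open.
Joint ranges: [-163.93, 163.93], [-17.29, 119.83], [-79.2, 71.16], [3.27, 140.29], [-89.18, 269.18], [5.43, 117.66], [-154.24, 154.24]. Speed limits (degrees/s): [147.25, 147.25, 180, 180, 180, 180, 180].

### API

Orientations are given as [roll, pitch, yaw] about the fixed x, y, z axes, in that order (R = Rz(yaw) Ry(pitch) Rx(roll)).
In Python, from cell import env gives the robot as it stands.
- The arm moves only by the shell command python3 -m jog 'ROWS' [FORCE]. ROWS is JSON, a list of rows, each an object with "dp": the shift along the tool's x, y, z in cm, a list of three; "twist": the turn about the tool's z in degrees; "fingers": the opening, from 0 (shut) to 1 (fully open). A call has 1 to 8 rows; each row is the pose to reach, as a shift and turn from the pose commanded when the call began, along the tool's axes at that moment; what a row does not reach only later rows make up. A row lasts 1/8 s, in which the tool goes at most 62.5 mm and 10.7 degrees, less where a joint would pass 70% of its speed; a pose out of reach is approached as far as the arm can. A call with a gripper value outside its range is refused whole. The fingers move at their own pace and stop on an object; FORCE is the grip in N (left out, the last holds). Time passes only in rows, so rows that repeat a pose let the fingers close. It gives the time, the measured TCP pose, the force, the opening and the grip force at its end, in the units of the state.
- env.get_obs(): the state, without advancing time (a new reading comes with each control period).
- env.read_camera(name): name is "side" or "top"; returns a dict with "pixels" (384x512x3 uint8, blue, green, red), "depth" (384x512 float32, m along the optical axis (not along the pixel's ray), 0 where there is no reading), "fx", "fy", "cx", "cy" (pixels), "k1" (the pictures are not rectified: a ray, as slopes to the right and down, at radius r is drawn at 1 + k1 r^2 times it, then the intrinsics apply), "rvec" (rotation vector, rad) and "tvec" (3), from world to camera coordinates, as OpenCV has them. Camera axes: x right, y down, z forward; pixel columns grow to the right and rows downward; lengths in m; the calibration is good to about 2 mm. A picture is of the moment at which its call begins.
- env.sign_off(): hands the job in; it is judged then, once.
The state is a dict: "time_s": time; "qpos": joint angles; "joint_velocities": joint speeds; "effort": joint torques, N m; "tool_pos": TCP position; "tool_rot": TCP orientation; "force": force on the tool from outside, world axes, zero at the start; "wrist_torque": the same for the moment, N m; "grip_width": finger opening in m; "grasp_force": force on a finger pad.
Only numpy, scipy, OpenCV 4.12 (cv2) and the standard library are available. Lean on these libraries where they do the work, as an engineer would, in place of code of your own. Each camera call takes 0.05 s, during which the arm holds its last target. There are 200 camera calls.

### The job

Make up the two kits for the assembly line in the shallow grey trays, from the single parts lying on the bench in front of the robot. The two-pocket tray gets the oval pink shell in its long pocket and the tall narrow white tube in its small pocket; the three-pocket tray gets the white hexagonal cap in its middle pocket, with the round pink shell in one end pocket and the short wide white tube in the other. Everything must lie flat on the floor of its pocket, right way up as it stands now, and leave the glue dispenser, the bundle of tubes and the screwdriver where they are.

Things in the scene. Friction and masses are not known exactly. Their poses are not given: they have to be found in the camera images.
- oval_shell: Oval pink plastic shell with a flat underside, a domed top and a small grey disc on it: 86 mm long (its x), 44 mm wide (its y), 32 mm high; the side wall is upright from 5 to 21 mm and nearly flat for 26 mm along its middle, above that it domes inwards. About 60 g. Origin at the centre of the underside, z up; any yaw.
- round_shell: Round pink plastic shell with flat underside, domed top and small grey disc: 48 mm diameter, 32 mm high, upright wall from 4 to 21 mm. About 45 g. Origin at the centre of the underside, z up.
- tall_tube: Tall narrow white plastic tube standing upright by itself: 30 mm outside diameter, 12 mm bore, 60 mm high. About 40 g. Origin at the centre of its lower end, z up.
- wide_tube: Short wide white plastic tube standing upright: 42 mm outside diameter, 18 mm bore, 30 mm high. About 40 g. Origin at the centre of its lower end, z up.
- hex_cap: White plastic hexagonal cap: 32 mm across flats, hexagon 24 mm high, with a round 16 mm stub on top up to 32 mm. About 30 g. Origin at the centre of the underside, z up; one pair of flats faces its +y and -y, so the corners point along its x.
- tray_two: Kit tray with two pockets. Fixed, grey plastic with a darker floor, 74 mm (x) by 182 mm (y), floor 3 mm thick, walls 4 mm thick, tops 9 mm above the table. Small pocket 66 mm (x) by 60 mm (y) centred at y = -57 mm; long pocket 66 mm by 110 mm centred at y = +32 mm. Origin at the centre of its underside; z up; its y lies within 0.25 rad of world y.
- tray_three: Kit tray with three equal pockets in a row. Fixed, grey plastic with a darker floor, 74 mm (x) by 214 mm (y), floor 3 mm thick, walls 4 mm thick, tops 9 mm above the table. Pockets 66 mm by 66 mm centred at y = -70, 0 and +70 mm. Origin at the centre of its underside; z up; its y lies within 0.25 rad of world y.
- dispenser: Bystander: upright white glue dispenser with a green hexagonal head, base 68 mm across, 168 mm high. Origin at the centre of its underside. Beside the work to the robot's right.
- bundle: Bystander: bundle of seven white tubes joined together, 91 mm across, 50 mm high. Origin at the centre of its underside. Beside the work to the robot's left.
- driver: Bystander: screwdriver lying beyond the trays, lengthwise across (its x along its length, handle at -x). Origin on its underside near the middle.

How it is judged (in metres and radians):
At the end, for the whole second after the job is handed in: Each of the five things rests flat (tilt under 0.08 rad) and still on the floor of its own pocket: centre from the pocket centre in x, y within 16, 17 mm (oval), 21, 18 (tall tube), 19, 19 (cap), 12, 12 (round shell), 15, 15 (wide tube); round shell and wide tube in either end pocket (z of oval_shell in the frame of tray_two between 0.0015 and 0.006 m and angle between each of oval_shell, tall_tube, hex_cap, round_shell, wide_tube's own z axis and vertical below 0.08 rad and linear speed of each of oval_shell, tall_tube, hex_cap, round_shell, wide_tube below 0.02 m/s and angular speed of each of oval_shell, tall_tube, hex_cap, round_shell, wide_tube below 0.2 rad/s and x of oval_shell in the frame of tray_two between -0.016 and 0.016 m and y of oval_shell in the frame of tray_two between 0.015 and 0.049 m and z of tall_tube in the frame of tray_two between 0.0015 and 0.006 m and x of tall_tube in the frame of tray_two between -0.021 and 0.021 m and y of tall_tube in the frame of tray_two between -0.075 and -0.039 m and z of hex_cap in the frame of tray_three between 0.0015 and 0.006 m and x of hex_cap in the frame of tray_three between -0.019 and 0.019 m and y of hex_cap in the frame of tray_three between -0.019 and 0.019 m and z of round_shell in the frame of tray_three between 0.0015 and 0.006 m and z of wide_tube in the frame of tray_three between 0.0015 and 0.006 m and ((x of round_shell in the frame of tray_three between -0.012 and 0.012 m and y of round_shell in the frame of tray_three between 0.058 and 0.082 m and x of wide_tube in the frame of tray_three between -0.015 and 0.015 m and y of wide_tube in the frame of tray_three between -0.085 and -0.055 m) or (x of round_shell in the frame of tray_three between -0.012 and 0.012 m and y of round_shell in the frame of tray_three between -0.082 and -0.058 m and x of wide_tube in the frame of tray_three between -0.015 and 0.015 m and y of wide_tube in the frame of tray_three between 0.055 and 0.085 m))); the robot touches nothing.
It fails at once if a bystander (dispenser, tube bundle or screwdriver) is moved more than 20 mm or the dispenser is tipped (distance of any of dispenser, bundle, driver from where it was at the start of the episode above 0.02 m or angle between dispenser's own z axis and vertical above 0.3 rad).
It also fails if it takes over 112 s, if anything falls off the work surface, if the arm or the gripper's body presses on something with over 40 N, if the wrist force passes 120 N, or if a joint passes its speed limit or range.

## Working session

There is one attempt and no reset: what is moved stays moved. The work goes in short steps, Python scripts to look and compute and a shell command to move; the robot and the scene stay as the last step left them, time stands still between calls to the robot, and variables do not carry over. Pictures are saved under pics/ and viewed, at most 14 in all, crops included, and the job is handed in when it is done.

```bash
ls; mkdir -p pics; cat > h.py <<'E'
import numpy as np, cv2
from cell import env
def grab(n):
    return env.read_camera(n)
def cam(c):
    R=cv2.Rodrigues(np.array(c["rvec"],float))[0]; return R,np.array(c["tvec"],float).ravel()
def undist(c,uv):
    uv=np.atleast_2d(uv).astype(float)
    K=np.array([[c["fx"],0,c["cx"]],[0,c["fy"],c["cy"]],[0,0,1.]])
    return cv2.undistortPoints(uv.reshape(-1,1,2),K,np.array([c["k1"],0,0,0.])).reshape(-1,2)
def plane(c,uv,z):
    R,t=cam(c); s=undist(c,uv); d=np.c_[s,np.ones(len(s))]@R; o=-R.T@t
    return o+d*((z-o[2])/d[:,2])[:,None]
def cloud(c):
    h,w=c["depth"].shape; v,u=np.mgrid[:h,:w]; s=undist(c,np.c_[u.ravel(),v.ravel()])
    R,t=cam(c); P=np.c_[s,np.ones(len(s))]*c["depth"].ravel()[:,None]
    return ((P-t)@R).reshape(h,w,3)
E
python3 - <<'E'
from h import *
print({k:v for k,v in env.get_obs().items()}, env.hold_point_z)
for n in("top","side"):
    c=grab(n); cv2.imwrite(f"pics/{n}0.png",c["pixels"]); R,t=cam(c); print(n,-R.T@t,R[2],c["fx"],c["k1"])
E
```

```text
pics
{'time_s': 0.0, 'qpos': array([-65.19921245,  18.43725929,  -4.01502216,  83.1760193 ,
         1.295519  ,  78.54185026,  -3.25782791]), 'joint_velocities': array([ 0.00645571, -0.02435247,  0.00978854, -0.09011481, -0.06009579,
        0.02935944,  0.02407437]), 'effort': array([-7.83417418e-04, -4.91287494e+01, -4.04645959e-01, -3.12534571e+01,
       -6.39746315e-02,  4.38052998e-02,  1.84674118e-04]), 'tool_pos': array([0.26412928, 0.59329234, 0.22147208]), 'tool_rot': array([-1.79890144e+02,  6.57219075e-03,  1.56010785e+02]), 'force': array([-0.09740688, -0.148295  , -0.44341437]), 'wrist_torque': array([ 0.02135155, -0.02870574,  0.00736407]), 'grasp_force': 0.0, 'grip_width': 0.08727466003939259} 0.0187
top [ 0.41167497 -0.00682701  1.74659423] [ 0.09897799  0.01160553 -0.99502194] 474.9317365710983 -0.17693334689077203
side [-0.01563784 -0.84800545  0.95399676] [ 0.4335724   0.6099315  -0.66332386] 439.2374531644239 -0.11388517206753289
```

View pics/top0.png

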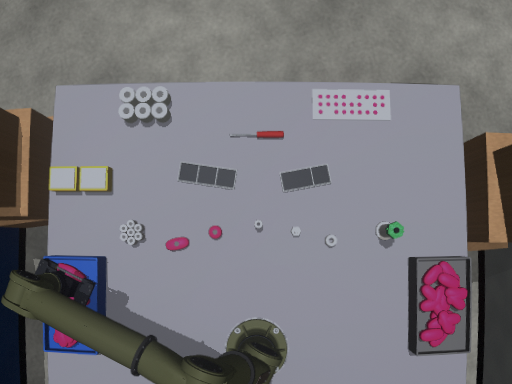

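View pics/side0.png

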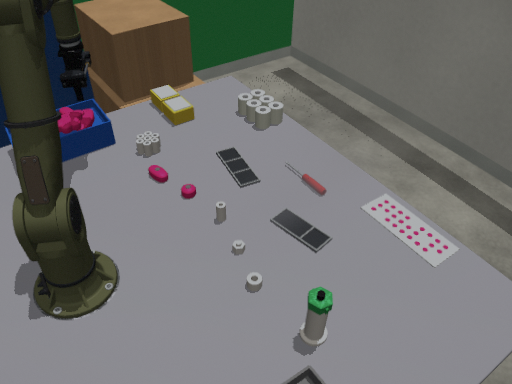

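The top view shows tray_three at about (208,175), with tray_two at (305,178). The parts run from left to right: oval (177,243), round (215,232), tall tube (258,225), hex cap (296,231), wide tube (331,240). The side view confirms that order, with everything standing clear of each other and the dispenser at (317,315).

```bash
cat > m.py <<'E'
from h import *
import json
G={"top":dict(oval=(177,243),round=(215,232),tall=(258,225),hex=(296,231),wide=(331,240)),
   "side":dict(oval=(158,173),round=(189,190),tall=(221,212),hex=(239,246),wide=(254,281))}
H=dict(oval=.032,round=.032,tall=.06,hex=.03,wide=.03)
def blob(m,g):
    n,l,s,ce=cv2.connectedComponentsWithStats(m.astype(np.uint8))
    ok=[i for i in range(1,n) if s[i,4]>12]; i=min(ok,key=lambda i:np.hypot(*(ce[i]-g)))
    mm=(l==i).astype(np.uint8); cn=max(cv2.findContours(mm,0,1)[0],key=cv2.contourArea)
    f=np.zeros_like(mm); cv2.drawContours(f,[cn],-1,1,-1); return f
def masks(c):
    p=c["pixels"]; hsv=cv2.cvtColor(p,cv2.COLOR_BGR2HSV)
    pink=(hsv[...,1]>120)&((hsv[...,0]>150)|(hsv[...,0]<5))
    X=cloud(c); obj=(X[...,2]>.009)&(X[...,2]<.3)&(c["depth"]>0)
    return pink,obj,hsv,X
if __name__=="__main__":
  for n in G:
    c=grab(n); pink,obj,hsv,X=masks(c); np.savez(f"{n}.npz",X=X,p=c["pixels"])
    for k,g in G[n].items():
        m=blob(pink if k in("oval","round") else (c["pixels"].min(2)>150 if 0 else obj),g)
        v,u=np.nonzero(m); z=H[k]/2; P=plane(c,np.c_[u,v],z)
        Y=X[m>0]; w,V=np.linalg.eigh(np.cov(P[:,:2].T)); 
        print(n,k,len(u),(u.mean().round(1),v.mean().round(1)),P.mean(0)[:2].round(4),"yaw",np.degrees(np.arctan2(V[1,1],V[0,1])).round(1),"axes",(4*np.sqrt(w)).round(3),"zmax",np.percentile(Y[:,2],95).round(3),"depthmean",Y.mean(0).round(4))
    hh,ww=c["depth"].shape; v,u=np.mgrid[:hh,:ww]
    dark=(c["pixels"].max(2)<80)
    for k,gs in (dict(three=[(189,171),(207,175),(226,178)],two=[(296,180),(320,175)]) if n=="top" else dict(three=[(230,156),(238,166),(246,178)],two=[(290,225),(318,237)])).items():
        cs=[]; 
        for g in gs:
            m=blob(dark,g); v,u=np.nonzero(m); P=plane(c,np.c_[u,v],.003); cs.append(P.mean(0)[:2]); 
            r=cv2.minAreaRect((P[:,:2]*1000).astype(np.float32)); print(n,k,len(u),cs[-1].round(4),np.array(r[1]).round(0),round(r[2],1))
        d=cs[0]-cs[-1]; print("  yaw of y axis",np.degrees(np.arctan2(d[1],d[0])).round(2),"len",np.linalg.norm(d).round(4))
E
python3 m.py
```

```text
top oval 224 (np.float64(176.9), np.float64(243.3)) [0.3846 0.2934] yaw 101.7 axes [0.043 0.089] zmax 0.037 depthmean [0.385  0.2885 0.045 ]
top round 127 (np.float64(215.0), np.float64(231.6)) [0.4282 0.154 ] yaw 93.9 axes [0.045 0.048] zmax 0.04 depthmean [0.4277 0.1502 0.0553]
top tall 57 (np.float64(257.7), np.float64(224.1)) [ 0.4557 -0.0018] yaw 149.6 axes [0.031 0.032] zmax 0.065 depthmean [ 0.4552 -0.0018  0.0503]
top hex 66 (np.float64(295.5), np.float64(230.5)) [ 0.4327 -0.1393] yaw 79.9 axes [0.033 0.035] zmax 0.033 depthmean [ 0.4325 -0.1386  0.0242]
top wide 111 (np.float64(330.8), np.float64(239.7)) [ 0.3988 -0.2681] yaw 81.1 axes [0.043 0.044] zmax 0.037 depthmean [ 0.3988 -0.2666  0.0246]
top three 62 [0.8578 0.3511] [28. 54.] 40.0
top three 62 [0.8578 0.3511] [28. 54.] 40.0
top three 62 [0.8578 0.3511] [28. 54.] 40.0
  yaw of y axis 0.0 len 0.0
top two 32 [ 0.633  -0.2485] [31. 36.] 11.4
top two 32 [ 0.633  -0.2485] [31. 36.] 11.4
  yaw of y axis 0.0 len 0.0
side oval 237 (np.float64(157.9), np.float64(173.2)) [0.3827 0.2886] yaw 90.0 axes [0.053 0.106] zmax 0.034 de
[... 207 characters left out ...]
np.float64(210.6)) [ 0.4575 -0.0008] yaw 60.1 axes [0.033 0.088] zmax 0.062 depthmean [ 0.451  -0.0124  0.0422]
side hex 131 (np.float64(238.3), np.float64(246.1)) [ 0.431  -0.1404] yaw 53.5 axes [0.037 0.049] zmax 0.034 depthmean [ 0.4235 -0.1521  0.0304]
side wide 233 (np.float64(254.1), np.float64(280.3)) [ 0.3996 -0.2649] yaw 55.4 axes [0.043 0.061] zmax 0.034 depthmean [ 0.3926 -0.2748  0.0308]
side three 178 [0.6512 0.2618] [62. 64.] 81.6
side three 196 [0.6406 0.1921] [63. 64.] 82.3
side three 212 [0.6306 0.1227] [61. 64.] 81.3
  yaw of y axis 81.6 len 0.1407
side two 485 [ 0.6262 -0.1441] [ 62. 104.] 10.2
side two 296 [ 0.6425 -0.2301] [62. 56.] 10.5
  yaw of y axis 100.79 len 0.0876
```

```bash
python3 - <<'E'
from m import *
c=grab("top"); p=c["pixels"]
for g in [(189,171),(207,175),(199,174),(296,180),(308,177)]: print(p[g[1],g[0]-2:g[0]+3].max(1))
for th in (60,75,90):
  dark=p.max(2)<th
  cs=[]
  for g in [(189,171),(207,175),(226,178),(296,180),(320,175)]:
    m=blob(dark,g); v,u=np.nonzero(m); P=plane(c,np.c_[u,v],.003); cs.append(P.mean(0)[:2])
    print(th,len(u),cs[-1].round(4))
# triangulate with depth: table plane height in top
X=cloud(c); print("table z",np.median(X[200:220,100:400,2]))
E
```

```text
[82 82 83 82 82]
[82 83 82 83 83]
[155 116  82  82  83]
[83 83 82 83 82]
[81 81 81 80 81]
60 2174 [0.6712 0.8515]
60 2174 [0.6712 0.8515]
60 13 [ 0.427  -0.4789]
60 13 [ 0.427  -0.4789]
60 13 [ 0.427  -0.4789]
75 54 [0.8579 0.3513]
75 54 [0.8579 0.3513]
75 54 [0.8579 0.3513]
75 81 [ 0.4289 -0.4713]
75 81 [ 0.4289 -0.4713]
90 266 [0.6501 0.2572]
90 268 [0.6394 0.1876]
90 268 [0.6289 0.1177]
90 465 [ 0.6242 -0.1463]
90 248 [ 0.6403 -0.2322]
table z 0.0002369454318777521
```

```bash
cat > go.py <<'E'
import sys; from h import *
x,y,z,yaw=map(float,sys.argv[1:5]); o=env.get_obs(); p=o["tool_pos"]; r=o["tool_rot"]
from scipy.spatial.transform import Rotation as S
R=S.from_euler("xyz",r,degrees=True).as_matrix()
tw=(r[2]-yaw+90)%180-90
print("dp cm",(R.T@(np.array([x,y,z])-p)*100).round(2),"twist",round(tw,1),"pos",p.round(4),"rot",r.round(1),"w",round(o["grip_width"],4),"t",o["time_s"],"F",o["force"].round(1))
E
python3 go.py .384 .2915 .12 101.5
```

```text
dp cm [-23.22 -22.72  10.23] twist 54.5 pos [0.2643 0.5936 0.2221] rot [-180.    0.  156.] w 0.0874 t 0.25 F [ 0.5 -0.7  0.7]
```

```bash
python3 -m jog '[{"dp":[-23.2,-22.7,10.2],"twist":54.5,"fingers":1},{"dp":[-23.2,-22.7,10.2],"twist":54.5,"fingers":1},{"dp":[-23.2,-22.7,10.2],"twist":54.5,"fingers":1},{"dp":[-23.2,-22.7,10.2],"twist":54.5,"fingers":1},{"dp":[-23.2,-22.7,10.2],"twist":54.5,"fingers":1},{"dp":[-23.2,-22.7,10.2],"twist":54.5,"fingers":1},{"dp":[-23.2,-22.7,10.2],"twist":54.5,"fingers":1},{"dp":[-23.2,-22.7,10.2],"twist":54.5,"fingers":1}]'; python3 go.py .384 .2915 .012 101.5
python3 - <<'E'
from h import *
a=[cv2.resize(c["pixels"][s],(400,300),interpolation=2) for c,s in ((grab("top"),np.s_[195:285,110:230]),(grab("side"),np.s_[110:245,90:270]))]
cv2.imwrite("pics/a1.png",np.hstack(a))
E
```

```text
time_s: 1.25
tool_pos: [0.3836, 0.2943, 0.1212]
tool_rot: [179.9, -0.1, 101.7]
force: [-0.2, 0.5, 0.1]
grip_width: 0.087
grasp_force: 0.0
dp cm [-0.29 -0.03 10.92] twist 0.2 pos [0.3836 0.2943 0.1212] rot [ 1.799e+02 -1.000e-01  1.017e+02] w 0.087 t 1.25 F [-0.2  0.5  0.1]
```

View pics/a1.png

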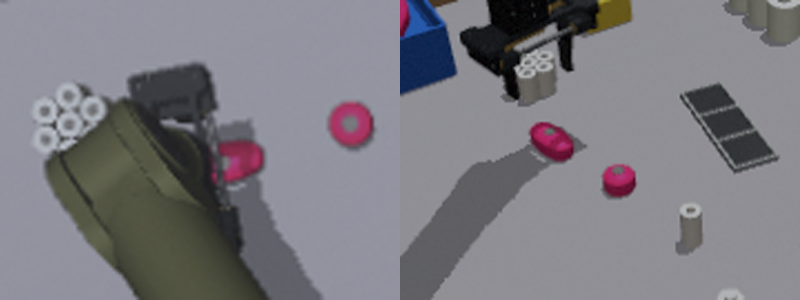

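The crop shows the gripper above the oval, with its fingers along x. I'll check the tool tip against its projected position in the side view before I descend.

```bash
python3 - <<'E'
from h import *
o=env.get_obs();p=o["tool_pos"];print(p)
for n in("side","top"):
    c=grab(n);K=np.array([[c["fx"],0,c["cx"]],[0,c["fy"],c["cy"]],[0,0,1.]])
    print(n,[cv2.projectPoints((p+d)[None],c["rvec"],c["tvec"],K,np.array([c["k1"],0,0,0.]))[0].ravel().round(0) for d in np.array([[0,0,0],[.05,-.01,0],[-.05,.01,0],[0,0,-.1]])])
E
python3 go.py .384 .2915 .012 101.5
```

```text
[0.38353931 0.29435606 0.12115649]
side [array([153., 147.]), array([168., 144.]), array([138., 151.]), array([157., 171.])]
top [array([171., 244.]), array([174., 230.]), array([168., 259.]), array([176., 244.])]
dp cm [-2.300e-01 -1.000e-02  1.089e+01] twist 0.2 pos [0.3836 0.2937 0.1209] rot [180.   -0.  101.7] w 0.0869 t 1.45 F [-0.  -0.7  0.5]
```

```bash
python3 -m jog '[{"dp":[-0.2,0,6],"twist":0,"fingers":1},{"dp":[-0.2,0,10.8],"twist":0,"fingers":1},{"dp":[-0.2,0,10.8],"twist":0,"fingers":1},{"dp":[-0.2,0,10.8],"twist":0,"fingers":0.3},{"dp":[-0.2,0,10.8],"twist":0,"fingers":0.3},{"dp":[-0.2,0,10.8],"twist":0,"fingers":0.3},{"dp":[-0.2,0,10.8],"twist":0,"fingers":0.3},{"dp":[-0.2,0,10.8],"twist":0,"fingers":0.3}]' 15
```

```text
time_s: 2.45
tool_pos: [0.3845, 0.2902, 0.0129]
tool_rot: [180.0, -0.0, 101.5]
force: [1.0, -0.7, -0.1]
grip_width: 0.0447
grasp_force: 0.0
```

```bash
python3 -m jog '[{"dp":[0,0,0],"twist":0,"fingers":0.3},{"dp":[0,0,0],"twist":0,"fingers":0.3},{"dp":[0,0,0],"twist":0,"fingers":0.3},{"dp":[0,0,-5],"twist":0,"fingers":0.3},{"dp":[0,0,-10],"twist":0,"fingers":0.3},{"dp":[0,0,-10],"twist":0,"fingers":0.3},{"dp":[0,0,-10],"twist":0,"fingers":0.3}]' 15; python3 go.py .6245 -.146 .112 100.6
python3 - <<'E'
from m import *
c=grab("side");cv2.imwrite("pics/a2.png",cv2.resize(c["pixels"][90:230,80:290],(630,420)))
E
```

```text
time_s: 3.32
tool_pos: [0.3838, 0.2897, 0.1117]
tool_rot: [-179.9, 0.0, 101.5]
force: [0.0, -0.0, -1.2]
grip_width: 0.0434
grasp_force: 15.0
dp cm [-4.750e+01  1.489e+01 -2.000e-02] twist 0.9 pos [0.3838 0.2897 0.1117] rot [-179.9    0.   101.5] w 0.0434 t 3.325 F [ 0.  -0.  -1.2]
```

View pics/a2.png

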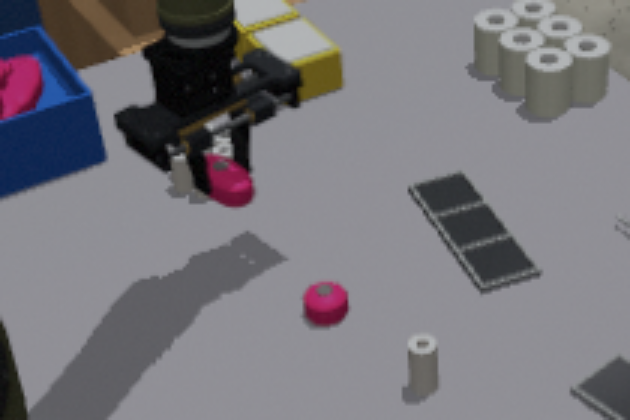

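The oval is held level between the fingers. Next I carry it to the long pocket.

```bash
python3 -m jog '[{"dp":[-47.5,14.9,0],"twist":0.9,"fingers":0.3},{"dp":[-47.5,14.9,0],"twist":0.9,"fingers":0.3},{"dp":[-47.5,14.9,0],"twist":0.9,"fingers":0.3},{"dp":[-47.5,14.9,0],"twist":0.9,"fingers":0.3},{"dp":[-47.5,14.9,0],"twist":0.9,"fingers":0.3},{"dp":[-47.5,14.9,0],"twist":0.9,"fingers":0.3},{"dp":[-47.5,14.9,0],"twist":0.9,"fingers":0.3},{"dp":[-47.5,14.9,0],"twist":0.9,"fingers":0.3}]'; python3 -m jog '[{"dp":[0,0,0],"twist":0,"fingers":0.3},{"dp":[0,0,0],"twist":0,"fingers":0.3},{"dp":[0,0,0],"twist":0,"fingers":0.3},{"dp":[0,0,0],"twist":0,"fingers":0.3}]';python3 go.py .6245 -.146 .017 100.6
python3 - <<'E'
from m import *
for n,g in (("side",(300,200)),("top",(300,180))):
    c=grab(n);pink=masks(c)[0];pink[:, 380:]=0
    if n=="top": pink[:160]=0
    m=blob(pink,g);v,u=np.nonzero(m);print(n,len(u),plane(c,np.c_[u,v],.115).mean(0))
    if n=="side":cv2.imwrite("pics/a3.png",cv2.resize(c["pixels"][110:270,200:400],(600,480)))
E
```

```text
time_s: 4.38
tool_pos: [0.6248, -0.1472, 0.1102]
tool_rot: [-179.8, -0.0, 100.6]
force: [1.5, 0.5, -0.5]
grip_width: 0.043
grasp_force: 15.0
time_s: 4.88
tool_pos: [0.625, -0.1437, 0.1125]
tool_rot: [180.0, -0.1, 100.7]
force: [-1.4, 0.6, -0.1]
grip_width: 0.0435
grasp_force: 15.0
dp cm [-0.22 -0.1   9.55] twist 0.1 pos [ 0.625  -0.1437  0.1125] rot [ 1.800e+02 -1.000e-01  1.007e+02] w 0.0435 t 4.875 F [-1.4  0.6 -0.1]
side 124 [ 0.63332288 -0.15848188  0.115     ]
top 127 [0.42722641 0.14480692 0.115     ]
```

View pics/a3.png

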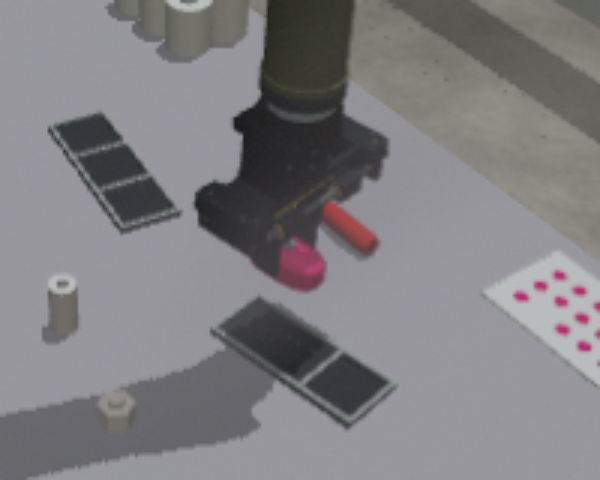

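The oval is level above the long pocket, so I lower and release it.

```bash
python3 -m jog '[{"dp":[-0.2,-0.1,5],"twist":0,"fingers":0.3},{"dp":[-0.2,-0.1,8.5],"twist":0,"fingers":0.3},{"dp":[-0.2,-0.1,9.5],"twist":0,"fingers":0.3},{"dp":[-0.2,-0.1,9.5],"twist":0,"fingers":0.3},{"dp":[-0.2,-0.1,9.5],"twist":0,"fingers":0.3}]'; python3 -m jog '[{"dp":[0,0,0],"twist":0,"fingers":0.75},{"dp":[0,0,0],"twist":0,"fingers":0.75},{"dp":[0,0,0],"twist":0,"fingers":0.75},{"dp":[0,0,-5],"twist":0,"fingers":0.75},{"dp":[0,0,-11],"twist":0,"fingers":1},{"dp":[0,0,-13],"twist":0,"fingers":1},{"dp":[0,0,-13],"twist":0,"fingers":1}]'; python3 go.py .3995 -.2665 .12 90
```

```text
time_s: 5.6
tool_pos: [0.6259, -0.1479, 0.0192]
tool_rot: [179.8, 0.1, 100.6]
force: [0.6, 0.1, -0.2]
grip_width: 0.0434
grasp_force: 15.0
time_s: 6.48
tool_pos: [0.6255, -0.148, 0.1491]
tool_rot: [179.8, 0.0, 100.6]
force: [0.2, -0.6, -0.5]
grip_width: 0.0843
grasp_force: 0.0
dp cm [ -7.49 -24.4    2.83] twist 10.6 pos [ 0.6255 -0.148   0.1491] rot [179.8   0.  100.6] w 0.0843 t 6.475 F [ 0.2 -0.6 -0.5]
```

```bash
python3 -m jog '[{"dp":[-7.5,-24.4,2],"twist":19.2,"fingers":1},{"dp":[-7.5,-24.4,2],"twist":19.2,"fingers":1},{"dp":[-7.5,-24.4,2],"twist":19.2,"fingers":1},{"dp":[-7.5,-24.4,2],"twist":19.2,"fingers":1},{"dp":[-7.5,-24.4,2],"twist":19.2,"fingers":1},{"dp":[-7.5,-24.4,2],"twist":19.2,"fingers":1},{"dp":[-7.5,-24.4,2],"twist":19.2,"fingers":1}]'; python3 go.py .3995 -.2665 .012 81.4
python3 - <<'E'
from h import *
c=grab("side");d=grab("top")
cv2.imwrite("pics/a4.png",np.hstack([cv2.resize(c["pixels"][190:310,200:350],(400,320)),cv2.resize(d["pixels"][150:270,260:410],(400,320))]))
E
```

```text
time_s: 7.35
tool_pos: [0.3997, -0.2652, 0.1271]
tool_rot: [-180.0, 0.0, 81.6]
force: [0.6, -0.3, 0.9]
grip_width: 0.0873
grasp_force: 0.0
dp cm [-1.200e-01  1.000e-02  1.151e+01] twist 0.2 pos [ 0.3997 -0.2652  0.1271] rot [-180.     0.    81.6] w 0.0873 t 7.35 F [ 0.6 -0.3  0.9]
```

View pics/a4.png

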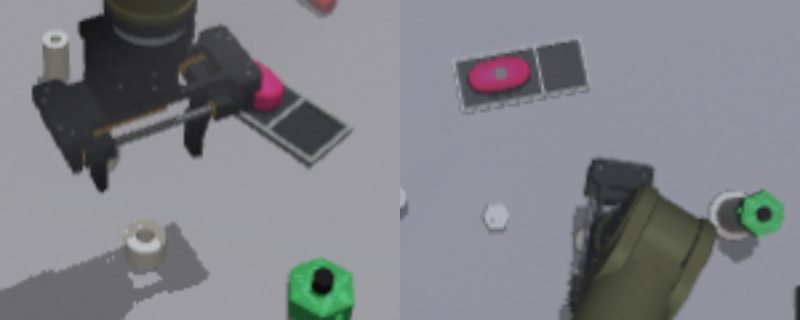

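The oval lies centred in the long pocket. The gripper is over the wide tube, with the arm clear of the dispenser.

```bash
python3 -m jog '[{"dp":[-0.1,0,6],"twist":0,"fingers":1},{"dp":[-0.1,0,11.4],"twist":0,"fingers":1},{"dp":[-0.1,0,11.4],"twist":0,"fingers":1},{"dp":[-0.1,0,11.4],"twist":0,"fingers":0.3},{"dp":[-0.1,0,11.4],"twist":0,"fingers":0.3},{"dp":[-0.1,0,11.4],"twist":0,"fingers":0.3},{"dp":[-0.1,0,11.4],"twist":0,"fingers":0.3},{"dp":[-0.1,0,11.4],"twist":0,"fingers":0.3}]' 15; python3 -m jog '[{"dp":[0,0,0],"twist":0,"fingers":0.3},{"dp":[0,0,0],"twist":0,"fingers":0.3},{"dp":[0,0,0],"twist":0,"fingers":0.3},{"dp":[0,0,0],"twist":0,"fingers":0.3},{"dp":[0,0,-5],"twist":0,"fingers":0.3},{"dp":[0,0,-11],"twist":0,"fingers":0.3},{"dp":[0,0,-12],"twist":0,"fingers":0.3},{"dp":[0,0,-12],"twist":0,"fingers":0.3}]'; python3 go.py .630 .119 .13 81.4
```

```text
time_s: 8.45
tool_pos: [0.3986, -0.2673, 0.0139]
tool_rot: [180.0, -0.0, 81.4]
force: [-0.1, -0.4, -0.4]
grip_width: 0.045
grasp_force: 0.0
time_s: 9.45
tool_pos: [0.3986, -0.2671, 0.1335]
tool_rot: [179.9, -0.0, 81.4]
force: [-0.3, 0.7, -0.4]
grip_width: 0.0414
grasp_force: 15.0
dp cm [41.63 17.12  0.4 ] twist 0.0 pos [ 0.3986 -0.2671  0.1335] rot [179.9  -0.   81.4] w 0.0414 t 9.45 F [-0.3  0.7 -0.4]
```

```bash
python3 -m jog '[{"dp":[41.6,17.1,0.4],"twist":0,"fingers":0.3},{"dp":[41.6,17.1,0.4],"twist":0,"fingers":0.3},{"dp":[41.6,17.1,0.4],"twist":0,"fingers":0.3},{"dp":[41.6,17.1,0.4],"twist":0,"fingers":0.3},{"dp":[41.6,17.1,0.4],"twist":0,"fingers":0.3},{"dp":[41.6,17.1,0.4],"twist":0,"fingers":0.3},{"dp":[41.6,17.1,0.4],"twist":0,"fingers":0.3},{"dp":[41.6,17.1,0.4],"twist":0,"fingers":0.3}]'; python3 -m jog '[{"dp":[0,0,0],"twist":0,"fingers":0.3},{"dp":[0,0,0],"twist":0,"fingers":0.3},{"dp":[0,0,0],"twist":0,"fingers":0.3}]';python3 go.py .630 .119 .017 81.4
```

```text
time_s: 10.45
tool_pos: [0.6288, 0.1244, 0.1253]
tool_rot: [-179.7, 0.0, 81.8]
force: [-0.2, 0.0, -0.6]
grip_width: 0.0413
grasp_force: 15.0
time_s: 10.82
tool_pos: [0.6292, 0.1162, 0.1296]
tool_rot: [-180.0, 0.0, 81.2]
force: [-0.1, 0.3, -0.7]
grip_width: 0.041
grasp_force: 15.0
dp cm [ 0.29  0.04 11.26] twist -0.2 pos [0.6292 0.1162 0.1296] rot [-180.     0.    81.2] w 0.041 t 10.825 F [-0.1  0.3 -0.7]
```

```bash
python3 -m jog '[{"dp":[0.2,0,5],"twist":0,"fingers":0.3},{"dp":[0.2,0,10],"twist":0,"fingers":0.3},{"dp":[0.2,0,11.3],"twist":0,"fingers":0.3},{"dp":[0.2,0,11.3],"twist":0,"fingers":0.3},{"dp":[0.2,0,11.3],"twist":0,"fingers":0.3},{"dp":[0.2,0,11.3],"twist":0,"fingers":0.3}]'; python3 -m jog '[{"dp":[0,0,0],"twist":0,"fingers":0.75},{"dp":[0,0,0],"twist":0,"fingers":0.75},{"dp":[0,0,0],"twist":0,"fingers":0.75},{"dp":[0,0,-5],"twist":0,"fingers":0.75},{"dp":[0,0,-11],"twist":0,"fingers":1},{"dp":[0,0,-11],"twist":0,"fingers":1},{"dp":[0,0,-11],"twist":0,"fingers":1}]'; python3 go.py .427 .152 .127 81.4
```

```text
time_s: 11.58
tool_pos: [0.6308, 0.1203, 0.0178]
tool_rot: [179.9, -0.1, 81.4]
force: [0.6, -0.1, -0.5]
grip_width: 0.0411
grasp_force: 15.0
time_s: 12.45
tool_pos: [0.6296, 0.1205, 0.1264]
tool_rot: [-180.0, -0.0, 81.4]
force: [-0.4, 0.2, -1.5]
grip_width: 0.0845
grasp_force: 0.0
dp cm [  0.09 -20.51  -0.06] twist 0.0 pos [0.6296 0.1205 0.1264] rot [-180.    -0.    81.4] w 0.0845 t 12.45 F [-0.4  0.2 -1.5]
```

```bash
python3 -m jog '[{"dp":[0,-20.5,0],"twist":0,"fingers":1},{"dp":[0,-20.5,0],"twist":0,"fingers":1},{"dp":[0,-20.5,0],"twist":0,"fingers":1},{"dp":[0,-20.5,0],"twist":0,"fingers":1},{"dp":[0,-20.5,0],"twist":0,"fingers":1},{"dp":[0,-20.5,0],"twist":0,"fingers":1},{"dp":[0,-20.5,0],"twist":0,"fingers":1}]'; python3 go.py .427 .152 .012 81.4
python3 - <<'E'
from h import *
c=grab("side");d=grab("top")
cv2.imwrite("pics/a5.png",np.hstack([cv2.resize(c["pixels"][120:240,140:290],(400,320)),cv2.resize(d["pixels"][150:270,150:300],(400,320))]))
E
```

```text
time_s: 13.32
tool_pos: [0.4281, 0.1505, 0.1262]
tool_rot: [180.0, 0.1, 81.3]
force: [-0.8, -0.6, 0.5]
grip_width: 0.0871
grasp_force: 0.0
dp cm [ 0.15 -0.13 11.42] twist -0.1 pos [0.4281 0.1505 0.1262] rot [1.80e+02 1.00e-01 8.13e+01] w 0.0871 t 13.325 F [-0.8 -0.6  0.5]
```

View pics/a5.png

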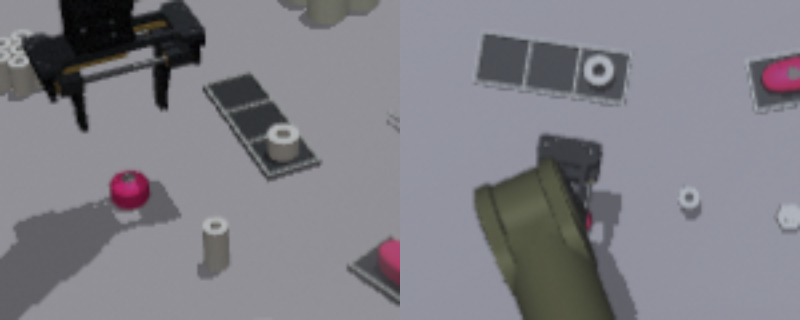

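The wide tube sits in its end pocket at about (598,70) in the top crop. The gripper is over the round shell.

```bash
python3 -m jog '[{"dp":[0.1,0,6],"twist":0,"fingers":1},{"dp":[0.1,0,11.3],"twist":0,"fingers":1},{"dp":[0.1,0,11.3],"twist":0,"fingers":1},{"dp":[0.1,0,11.3],"twist":0,"fingers":0.35},{"dp":[0.1,0,11.3],"twist":0,"fingers":0.35},{"dp":[0.1,0,11.3],"twist":0,"fingers":0.35},{"dp":[0.1,0,11.3],"twist":0,"fingers":0.35},{"dp":[0.1,0,11.3],"twist":0,"fingers":0.35}]' 15; python3 -m jog '[{"dp":[0,0,0],"twist":0,"fingers":0.35},{"dp":[0,0,0],"twist":0,"fingers":0.35},{"dp":[0,0,0],"twist":0,"fingers":0.35},{"dp":[0,0,0],"twist":0,"fingers":0.35},{"dp":[0,0,-5],"twist":0,"fingers":0.35},{"dp":[0,0,-11],"twist":0,"fingers":0.35},{"dp":[0,0,-11],"twist":0,"fingers":0.35},{"dp":[0,0,-11],"twist":0,"fingers":0.35}]'; python3 go.py .6505 .258 .125 81.4
```

```text
time_s: 14.42
tool_pos: [0.4276, 0.1523, 0.014]
tool_rot: [180.0, -0.0, 81.4]
force: [-0.5, -0.9, 3.8]
grip_width: 0.0471
grasp_force: 15.0
time_s: 15.42
tool_pos: [0.4268, 0.1519, 0.123]
tool_rot: [-180.0, 0.0, 81.4]
force: [0.0, -0.4, -0.3]
grip_width: 0.0473
grasp_force: 15.0
dp cm [13.83 20.53 -0.21] twist 0.0 pos [0.4268 0.1519 0.123 ] rot [-180.     0.    81.4] w 0.0473 t 15.425 F [ 0.  -0.4 -0.3]
```

```bash
python3 -m jog '[{"dp":[13.8,20.5,-0.2],"twist":0,"fingers":0.35},{"dp":[13.8,20.5,-0.2],"twist":0,"fingers":0.35},{"dp":[13.8,20.5,-0.2],"twist":0,"fingers":0.35},{"dp":[13.8,20.5,-0.2],"twist":0,"fingers":0.35},{"dp":[13.8,20.5,-0.2],"twist":0,"fingers":0.35},{"dp":[13.8,20.5,-0.2],"twist":0,"fingers":0.35},{"dp":[13.8,20.5,-0.2],"twist":0,"fingers":0.35},{"dp":[13.8,20.5,-0.2],"twist":0,"fingers":0.35}]';python3 go.py .6505 .258 .017 81.4
python3 - <<'E'
from h import *
c=grab("side")
cv2.imwrite("pics/a6.png",cv2.resize(c["pixels"][80:240,140:340],(600,480)))
E
```

```text
time_s: 16.42
tool_pos: [0.65, 0.2575, 0.1266]
tool_rot: [180.0, -0.1, 81.4]
force: [-0.3, -0.4, -0.1]
grip_width: 0.0474
grasp_force: 15.0
dp cm [ 0.04  0.03 10.96] twist -0.0 pos [0.65   0.2575 0.1266] rot [ 1.80e+02 -1.00e-01  8.14e+01] w 0.0474 t 16.425 F [-0.3 -0.4 -0.1]
```

View pics/a6.png

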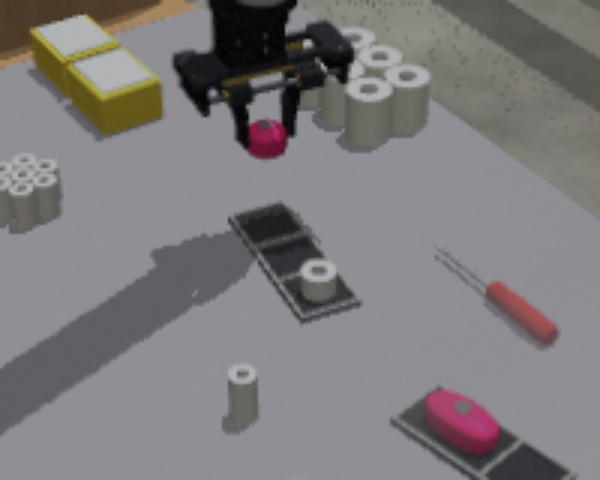

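The round shell at (267,138) hangs level over its pocket, so I lower it.

```bash
python3 -m jog '[{"dp":[0,0,5],"twist":0,"fingers":0.35},{"dp":[0,0,9.5],"twist":0,"fingers":0.35},{"dp":[0,0,11],"twist":0,"fingers":0.35},{"dp":[0,0,11],"twist":0,"fingers":0.35},{"dp":[0,0,11],"twist":0,"fingers":0.35},{"dp":[0,0,11],"twist":0,"fingers":0.35}]'; python3 -m jog '[{"dp":[0,0,0],"twist":0,"fingers":0.75},{"dp":[0,0,0],"twist":0,"fingers":0.75},{"dp":[0,0,0],"twist":0,"fingers":0.75},{"dp":[0,0,-5],"twist":0,"fingers":0.75},{"dp":[0,0,-11],"twist":0,"fingers":0.75},{"dp":[0,0,-13],"twist":0,"fingers":0.75},{"dp":[0,0,-13],"twist":0,"fingers":0.75}]'; python3 go.py .456 -.0013 .15 100.6
```

```text
time_s: 17.23
tool_pos: [0.6515, 0.258, 0.0169]
tool_rot: [179.9, -0.1, 81.4]
force: [-0.0, 1.3, -0.7]
grip_width: 0.0474
grasp_force: 15.0
time_s: 18.1
tool_pos: [0.6516, 0.2581, 0.1472]
tool_rot: [179.9, -0.1, 81.4]
force: [1.4, -0.8, -0.4]
grip_width: 0.0652
grasp_force: 0.0
dp cm [-28.57 -15.46  -0.37] twist -19.2 pos [0.6516 0.2581 0.1472] rot [ 1.799e+02 -1.000e-01  8.140e+01] w 0.0652 t 18.1 F [ 1.4 -0.8 -0.4]
```

```bash
python3 -m jog '[{"dp":[-28.6,-15.5,0],"twist":-19.2,"fingers":0.9},{"dp":[-28.6,-15.5,0],"twist":-19.2,"fingers":0.9},{"dp":[-28.6,-15.5,0],"twist":-19.2,"fingers":0.9},{"dp":[-28.6,-15.5,0],"twist":-19.2,"fingers":0.9},{"dp":[-28.6,-15.5,0],"twist":-19.2,"fingers":0.9},{"dp":[-28.6,-15.5,0],"twist":-19.2,"fingers":0.9},{"dp":[-28.6,-15.5,0],"twist":-19.2,"fingers":0.9},{"dp":[-28.6,-15.5,0],"twist":-19.2,"fingers":0.9}]'; python3 go.py .456 -.0013 .028 100.6
python3 - <<'E'
from h import *
c=grab("side");d=grab("top")
cv2.imwrite("pics/a7.png",np.hstack([cv2.resize(c["pixels"][140:260,160:310],(400,320)),cv2.resize(d["pixels"][150:270,170:320],(400,320))]))
E
```

```text
time_s: 19.1
tool_pos: [0.4551, -0.0004, 0.145]
tool_rot: [-180.0, 0.0, 100.7]
force: [-0.3, 0.6, 0.9]
grip_width: 0.0779
grasp_force: 0.0
dp cm [-0.1   0.08 11.7 ] twist 0.1 pos [ 4.551e-01 -4.000e-04  1.450e-01] rot [-180.     0.   100.7] w 0.0779 t 19.1 F [-0.3  0.6  0.9]
```

View pics/a7.png

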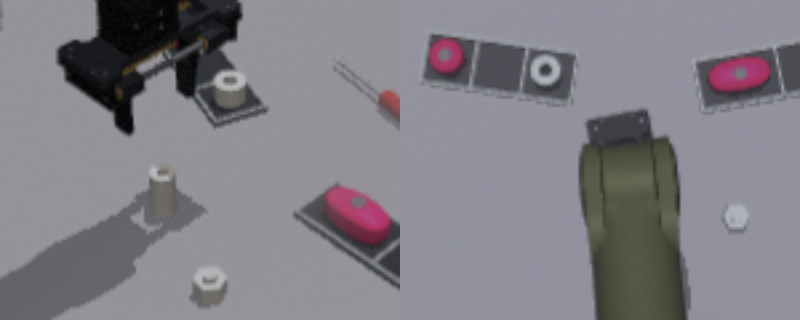

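The round shell is in its pocket at about (446,56). The gripper is over the tall tube.

```bash
python3 -m jog '[{"dp":[-0.1,0.1,6],"twist":0,"fingers":0.9},{"dp":[-0.1,0.1,11.7],"twist":0,"fingers":0.9},{"dp":[-0.1,0.1,11.7],"twist":0,"fingers":0.9},{"dp":[-0.1,0.1,11.7],"twist":0,"fingers":0.15},{"dp":[-0.1,0.1,11.7],"twist":0,"fingers":0.15},{"dp":[-0.1,0.1,11.7],"twist":0,"fingers":0.15},{"dp":[-0.1,0.1,11.7],"twist":0,"fingers":0.15},{"dp":[-0.1,0.1,11.7],"twist":0,"fingers":0.15}]' 15; python3 -m jog '[{"dp":[0,0,0],"twist":0,"fingers":0.15},{"dp":[0,0,0],"twist":0,"fingers":0.15},{"dp":[0,0,0],"twist":0,"fingers":0.15},{"dp":[0,0,0],"twist":0,"fingers":0.15},{"dp":[0,0,-5],"twist":0,"fingers":0.15},{"dp":[0,0,-11],"twist":0,"fingers":0.15},{"dp":[0,0,-13],"twist":0,"fingers":0.15},{"dp":[0,0,-13],"twist":0,"fingers":0.15}]'; python3 go.py .641 -.232 .155 100.6
```

```text
time_s: 20.2
tool_pos: [0.4561, -0.0025, 0.029]
tool_rot: [180.0, -0.0, 100.6]
force: [0.4, 0.1, -0.4]
grip_width: 0.0366
grasp_force: 0.0
time_s: 21.2
tool_pos: [0.4569, -0.0024, 0.1598]
tool_rot: [179.8, -0.0, 100.6]
force: [0.2, -0.1, -1.2]
grip_width: 0.0301
grasp_force: 15.0
dp cm [-25.96  13.86   0.51] twist 0.0 pos [ 0.4569 -0.0024  0.1598] rot [179.8  -0.  100.6] w 0.0301 t 21.2 F [ 0.2 -0.1 -1.2]
```

```bash
python3 -m jog '[{"dp":[-26,13.9,0],"twist":0,"fingers":0.15},{"dp":[-26,13.9,0],"twist":0,"fingers":0.15},{"dp":[-26,13.9,0],"twist":0,"fingers":0.15},{"dp":[-26,13.9,0],"twist":0,"fingers":0.15},{"dp":[-26,13.9,0],"twist":0,"fingers":0.15},{"dp":[-26,13.9,0],"twist":0,"fingers":0.15},{"dp":[-26,13.9,0],"twist":0,"fingers":0.15},{"dp":[-26,13.9,0],"twist":0,"fingers":0.15}]';python3 go.py .641 -.232 .0325 100.6
python3 - <<'E'
from h import *
c=grab("side")
cv2.imwrite("pics/a8.png",cv2.resize(c["pixels"][120:270,210:400],(608,480)))
E
```

```text
time_s: 22.2
tool_pos: [0.6398, -0.2308, 0.158]
tool_rot: [-180.0, -0.1, 100.7]
force: [-0.6, 0.4, -0.3]
grip_width: 0.03
grasp_force: 15.0
dp cm [-0.16  0.1  12.55] twist 0.1 pos [ 0.6398 -0.2308  0.158 ] rot [-1.800e+02 -1.000e-01  1.007e+02] w 0.03 t 22.2 F [-0.6  0.4 -0.3]
```

View pics/a8.png

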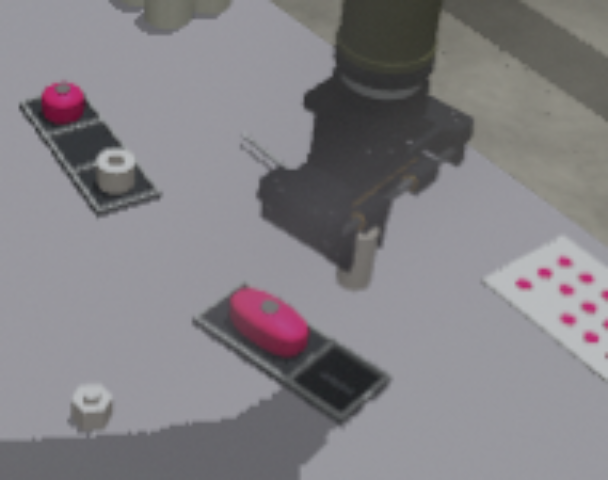

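The tall tube hangs upright at about (355,260), above the small pocket. I lower it.

```bash
python3 -m jog '[{"dp":[-0.1,0.1,5],"twist":0,"fingers":0.15},{"dp":[-0.1,0.1,10],"twist":0,"fingers":0.15},{"dp":[-0.1,0.1,12],"twist":0,"fingers":0.15},{"dp":[-0.1,0.1,12.6],"twist":0,"fingers":0.15},{"dp":[-0.1,0.1,12.6],"twist":0,"fingers":0.15},{"dp":[-0.1,0.1,12.6],"twist":0,"fingers":0.15},{"dp":[-0.1,0.1,12.6],"twist":0,"fingers":0.15}]'; python3 -m jog '[{"dp":[0,0,0],"twist":0,"fingers":0.55},{"dp":[0,0,0],"twist":0,"fingers":0.55},{"dp":[0,0,0],"twist":0,"fingers":0.55},{"dp":[0,0,-5],"twist":0,"fingers":0.55},{"dp":[0,0,-10],"twist":0,"fingers":0.55},{"dp":[0,0,-12],"twist":0,"fingers":0.55},{"dp":[0,0,-12],"twist":0,"fingers":0.55}]'; python3 go.py .432 -.14 .13 81.4
```

```text
time_s: 23.12
tool_pos: [0.6423, -0.2337, 0.034]
tool_rot: [179.9, 0.0, 100.6]
force: [0.0, 0.6, 0.1]
grip_width: 0.0303
grasp_force: 15.0
time_s: 24.0
tool_pos: [0.6422, -0.2337, 0.1538]
tool_rot: [179.9, 0.0, 100.6]
force: [0.1, -0.0, -1.1]
grip_width: 0.0479
grasp_force: 0.0
dp cm [ 13.08 -18.94   2.32] twist 19.2 pos [ 0.6422 -0.2337  0.1538] rot [179.9   0.  100.6] w 0.0479 t 24.0 F [ 0.1 -0.  -1.1]
```

```bash
python3 - <<'E'
from h import *
p=np.load("top.npz")["p"]; c=grab("top")
g=cv2.resize(p[220:242,284:308],None,fx=8,fy=8,interpolation=2).min(2)
bg=np.median(g);mx=np.percentile(g,95);print(bg,mx)
m=(g>(bg+mx)/2).astype(np.uint8);cn=max(cv2.findContours(m,0,1)[0],key=cv2.contourArea).reshape(-1,2)
uv=(cn+.5)/8-.5+[284,220];P=plane(c,uv,.024)[:,:2]
for a in range(0,180,10):
    d=np.array([np.cos(np.radians(a)),np.sin(np.radians(a))]);s=P@d;print(a,((s.max()-s.min())*1000).round(1),end="; ")
r=P-P.mean(0);th=np.arctan2(r[:,1],r[:,0]);F=(np.hypot(*r.T)*np.exp(-6j*th)).mean();print("\ncorner dir",np.degrees(-np.angle(F)/6)%60,abs(F),P.mean(0))
cv2.imwrite("pics/hex.png",np.vstack([cv2.resize(p[215:247,280:312],(480,480),interpolation=2)]))
E
```

```text
142.0 169.0
0 30.7; 10 32.7; 20 34.2; 30 34.6; 40 33.9; 50 32.3; 60 30.6; 70 30.8; 80 31.6; 90 31.7; 100 31.7; 110 31.7; 120 31.5; 130 31.8; 140 32.7; 150 33.3; 160 33.0; 170 32.3; 
corner dir 33.246057188819336 0.0009784066848775273 [ 0.43263197 -0.13954259]
```

View pics/hex.png

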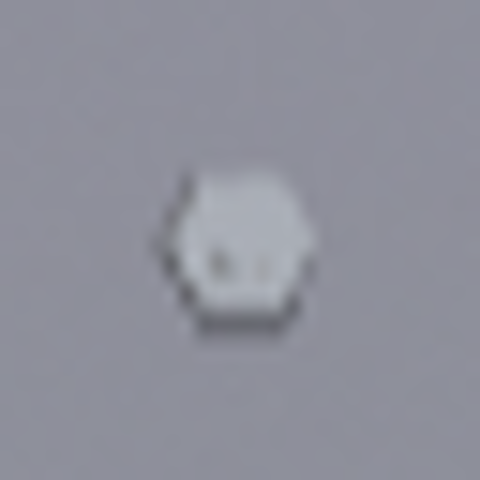

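The cap's corners point left and right (±y) and its flats face ±x, so I grip it at yaw 93.

```bash
python3 -m jog '[{"dp":[13.1,-18.9,1.5],"twist":7.6,"fingers":0.85},{"dp":[13.1,-18.9,1.5],"twist":7.6,"fingers":0.85},{"dp":[13.1,-18.9,1.5],"twist":7.6,"fingers":0.85},{"dp":[13.1,-18.9,1.5],"twist":7.6,"fingers":0.85},{"dp":[13.1,-18.9,1.5],"twist":7.6,"fingers":0.85},{"dp":[13.1,-18.9,1.5],"twist":7.6,"fingers":0.85},{"dp":[13.1,-18.9,1.5],"twist":7.6,"fingers":0.85}]'; python3 go.py .4325 -.14 .012 93
```

```text
time_s: 24.92
tool_pos: [0.4323, -0.1401, 0.1373]
tool_rot: [-180.0, 0.1, 93.0]
force: [0.4, 0.4, 0.2]
grip_width: 0.074
grasp_force: 0.0
dp cm [ 0.04  0.03 12.53] twist -0.0 pos [ 0.4323 -0.1401  0.1373] rot [-1.8e+02  1.0e-01  9.3e+01] w 0.074 t 24.925 F [0.4 0.4 0.2]
```

```bash
python3 -m jog '[{"dp":[0,0,6],"twist":0,"fingers":0.85},{"dp":[0,0,12],"twist":0,"fingers":0.85},{"dp":[0,0,12.4],"twist":0,"fingers":0.85},{"dp":[0,0,12.4],"twist":0,"fingers":0.15},{"dp":[0,0,12.4],"twist":0,"fingers":0.15},{"dp":[0,0,12.4],"twist":0,"fingers":0.15},{"dp":[0,0,12.4],"twist":0,"fingers":0.15},{"dp":[0,0,12.4],"twist":0,"fingers":0.15}]' 15; python3 -m jog '[{"dp":[0,0,0],"twist":0,"fingers":0.15},{"dp":[0,0,0],"twist":0,"fingers":0.15},{"dp":[0,0,0],"twist":0,"fingers":0.15},{"dp":[0,0,0],"twist":0,"fingers":0.15},{"dp":[0,0,-5],"twist":0,"fingers":0.15},{"dp":[0,0,-11],"twist":0,"fingers":0.15},{"dp":[0,0,-12],"twist":0,"fingers":0.15},{"dp":[0,0,-12],"twist":0,"fingers":0.15}]'; python3 go.py .64 .188 .13 93
```

```text
time_s: 25.92
tool_pos: [0.4319, -0.1392, 0.014]
tool_rot: [179.9, -0.0, 93.0]
force: [-0.8, -0.5, -0.1]
grip_width: 0.0317
grasp_force: 1.5
time_s: 26.92
tool_pos: [0.4318, -0.139, 0.1336]
tool_rot: [179.9, -0.1, 93.0]
force: [-0.9, 1.2, -1.1]
grip_width: 0.0319
grasp_force: 15.0
dp cm [31.55 22.52  0.42] twist 0.0 pos [ 0.4318 -0.139   0.1336] rot [ 1.799e+02 -1.000e-01  9.300e+01] w 0.0319 t 26.925 F [-0.9  1.2 -1.1]
```

```bash
python3 -m jog '[{"dp":[31.5,22.5,0],"twist":0,"fingers":0.15},{"dp":[31.5,22.5,0],"twist":0,"fingers":0.15},{"dp":[31.5,22.5,0],"twist":0,"fingers":0.15},{"dp":[31.5,22.5,0],"twist":0,"fingers":0.15},{"dp":[31.5,22.5,0],"twist":0,"fingers":0.15},{"dp":[31.5,22.5,0],"twist":0,"fingers":0.15},{"dp":[31.5,22.5,0],"twist":0,"fingers":0.15},{"dp":[31.5,22.5,0],"twist":0,"fingers":0.15}]';python3 -m jog '[{"dp":[0,0,0],"twist":0,"fingers":0.15},{"dp":[0,0,0],"twist":0,"fingers":0.15}]'; python3 go.py .64 .188 .017 93
python3 - <<'E'
from h import *
c=grab("side")
cv2.imwrite("pics/a9.png",cv2.resize(c["pixels"][90:240,160:350],(608,480)))
E
```

```text
time_s: 27.92
tool_pos: [0.6387, 0.1865, 0.1303]
tool_rot: [-179.8, 0.2, 93.0]
force: [-0.7, 0.1, -0.8]
grip_width: 0.0319
grasp_force: 15.0
time_s: 28.18
tool_pos: [0.6395, 0.1849, 0.1337]
tool_rot: [-180.0, -0.0, 92.8]
force: [-0.1, -0.1, -0.9]
grip_width: 0.0319
grasp_force: 15.0
dp cm [ 0.31  0.07 11.67] twist -0.2 pos [0.6395 0.1849 0.1337] rot [-180.    -0.    92.8] w 0.0319 t 28.175 F [-0.1 -0.1 -0.9]
```

View pics/a9.png

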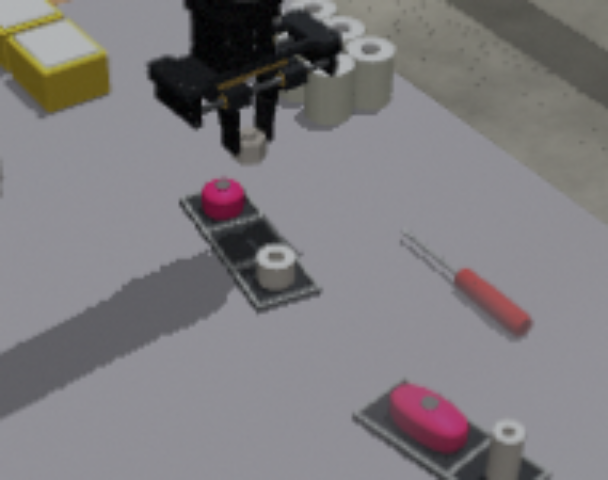

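The cap is held level at (250,147), over the free middle pocket. The tall tube stands in its small pocket at (507,450).

```bash
python3 -m jog '[{"dp":[0.2,0,5],"twist":0,"fingers":0.15},{"dp":[0.2,0,10],"twist":0,"fingers":0.15},{"dp":[0.2,0,11.7],"twist":0,"fingers":0.15},{"dp":[0.2,0,11.7],"twist":0,"fingers":0.15},{"dp":[0.2,0,11.7],"twist":0,"fingers":0.15},{"dp":[0.2,0,11.7],"twist":0,"fingers":0.15}]'; python3 -m jog '[{"dp":[0,0,0],"twist":0,"fingers":0.55},{"dp":[0,0,0],"twist":0,"fingers":0.55},{"dp":[0,0,0],"twist":0,"fingers":0.55},{"dp":[0,0,-5],"twist":0,"fingers":0.55},{"dp":[0,0,-11],"twist":0,"fingers":0.55},{"dp":[0,-14,-13],"twist":0,"fingers":0.55},{"dp":[0,-14,-13],"twist":0,"fingers":0.55},{"dp":[0,-14,-13],"twist":0,"fingers":0.55}]'
python3 - <<'E'
from m import *
from scipy.spatial.transform import Rotation
G=dict(oval=(296,180),tall=(320,174),round=(190,172),hex=(207,175),wide=(226,178))
T={"two":(np.array([.6242,-.1463]),np.array([.6403,-.2322])),"three":(np.array([.6501,.2572]),np.array([.6289,.1177]))}
t3=(T["three"][0]+T["three"][1])/2; d=T["three"][0]-T["three"][1]; y3=d/np.linalg.norm(d)
d=T["two"][0]-T["two"][1]; y2=d/np.linalg.norm(d); t2=T["two"][0]-y2*.032
c=grab("top"); p=c["pixels"]; pink=masks(c)[0]; cv2.imwrite("pics/b.png",np.vstack([cv2.resize(p[150:200,170:340],(714,210),interpolation=2),cv2.resize(grab("side")["pixels"][130:260,200:350],(440,380))[:, :].copy() if 0 else cv2.resize(grab("side")["pixels"][140:255,205:350],(714,380))]))
for k,g in G.items():
    w=p.min(2)>110
    w2=w.copy()
    if k in("oval","round"): m=blob(pink,g)
    else:
        b=np.zeros(w.shape,bool); b[g[1]-9:g[1]+8,g[0]-7:g[0]+8]=1; m=blob(w&b,g)
    v,u=np.nonzero(m); P=plane(c,np.c_[u,v],.003+H[k]/2).mean(0)[:2]
    o,y=(t2,y2) if k in("oval","tall") else (t3,y3); x=np.array([y[1],-y[0]])
    print(k,len(u),P.round(4),"in tray",((P-o)@x).round(4),((P-o)@y).round(4))
E
python3 go.py .5 .2 .14 93
```

```text
time_s: 28.98
tool_pos: [0.6406, 0.1891, 0.0179]
tool_rot: [179.9, -0.0, 93.0]
force: [0.1, 0.0, -0.3]
grip_width: 0.0319
grasp_force: 15.0
time_s: 29.98
tool_pos: [0.4963, 0.1819, 0.1465]
tool_rot: [-179.9, -0.1, 93.1]
force: [0.5, 0.1, 0.7]
grip_width: 0.048
grasp_force: 0.0
oval 236 [ 0.6268 -0.1451] in tray 0.0028 0.0327
tall 55 [ 0.6475 -0.2377] in tray 0.006 -0.0622
round 133 [0.652  0.2596] in tray 0.0015 0.0732
hex 70 [0.643  0.1914] in tray 0.0028 0.0045
wide 105 [0.6332 0.1223] in tray 0.0036 -0.0654
dp cm [1.75 0.28 0.71] twist 0.1 pos [0.4981 0.1823 0.147 ] rot [-180.    -0.2   93.1] w 0.0477 t 30.075 F [0.3 0.6 0. ]
```

View pics/b.png

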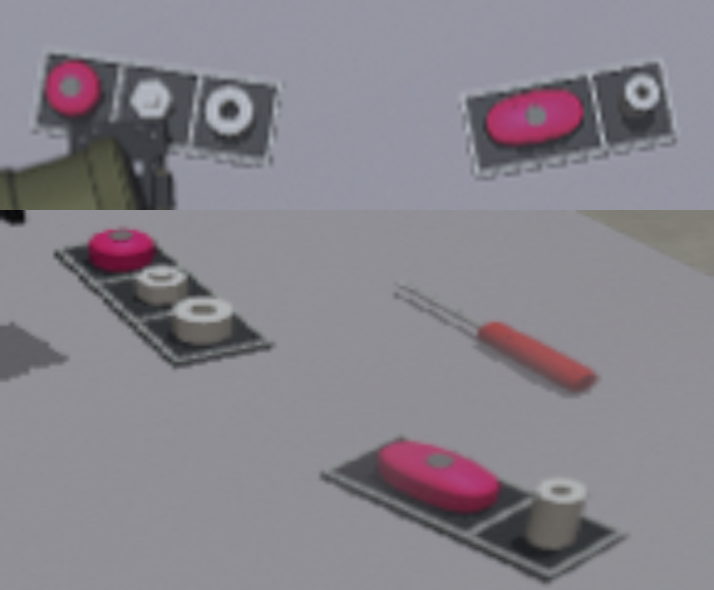

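Both views show all five parts flat in their pockets, with measured offsets of about 6 mm at most, all within tolerance. The screwdriver is in place too. I let the arm settle and hand in.

```bash
python3 -m jog '[{"dp":[0,0,-3],"twist":0,"fingers":0.55},{"dp":[0,0,-3],"twist":0,"fingers":0.55},{"dp":[0,0,-3],"twist":0,"fingers":0.55},{"dp":[0,0,-3],"twist":0,"fingers":0.55},{"dp":[0,0,-3],"twist":0,"fingers":0.55}]'; python3 -c "
from cell import env
print(env.sign_off())"
```

```text
time_s: 30.7
tool_pos: [0.4996, 0.1813, 0.1758]
tool_rot: [-179.9, 0.1, 93.0]
force: [-0.4, 0.4, -0.2]
grip_width: 0.0476
grasp_force: 0.0
the job is handed in; nothing more can be done
None
```

I handed the job in at about 31 s with all five parts flat in their pockets, each measured within tolerance in the last pictures, and I saw no contact with the dispenser, bundle or screwdriver; the sign-off returned no verdict.

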